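# Balance-check two rotor bars on a knife edge and reject the bad one

### The job

One of the two blue rotor bars is heavy at one end. Balance them by their white middle stripe across the knife edge of the grey balance stand to find which: leave the sound bar balanced level there, lying lengthwise over the stand, and lay the bar that tips flat in the red reject tray. Leave the mug and tape measure alone.

Things in the scene. Friction and masses are not known exactly. Their poses are not given: they have to be found in the camera images.
- bar_a_mid (a point): centre (half-way up) of a blue rotor bar, a flat-bottomed block 120 (x) x 36 (y) x 20 (z) mm, white stripe and brass disc at mid-length, 0.1 to 0.4 kg, lying on the table; x along its length, z up. The bars look the same and either may be the faulty one; the sound one's centre of mass is at its middle, the faulty one's 11 to 19 mm off towards one end; weight alone does not decide
- bar_b_mid (a point): centre (half-way up) of the other blue rotor bar, a flat-bottomed block 120 (x) x 36 (y) x 20 (z) mm, white stripe and brass disc at mid-length, 0.1 to 0.4 kg, lying on the table; x along its length, z up. The bars look the same and either may be the faulty one; the sound one's centre of mass is at its middle, the faulty one's 11 to 19 mm off towards one end; weight alone does not decide
- bar_a: the same bar as bar_a_mid; origin at the centre of its underside
- bar_b: the same bar as bar_b_mid; origin at the centre of its underside
- knife_edge (a point): middle of the flat crest of the knife edge, 70 mm above the table. The crest is 10 mm wide (x) and 24 mm long (y), narrower than a bar, and clear at both y sides down to the 10 mm base. A bar is balanced with its length along this x: a sound bar rests level if its middle is within 4 mm of the crest's middle along x; a faulty one tips. z up
- balance_stand: grey stand, screwed down: base 150 (x) x 64 (y) x 10 mm, knife edge at its centre. At x = +48 and -48 mm a rest 10 x 30 (y) mm with a black top 62 mm above the table catches a tipping bar, which then leans at about 0.16 rad, its middle about over the crest. Origin under its centre; x across the knife edge
- reject_tray: red open tray, fixed, outside 208 (x) x 128 (y) x 22 mm, walls and floor 4 mm thick; origin under its centre
- coffee_mug: white coffee mug, about 92 mm wide and 95 mm tall; origin under its centre
- tape_measure: yellow tape measure standing on edge, 36 x 68 x 62 mm; origin under its centre
Things that resemble listed ones, but are neither listed nor needed, are in the scene too. What is shaped like the bar_a but pink or purple is not meant.

How it is judged:
By the outcome, as a careful person would: the job done as asked, in the order asked, and still so for the second after the job is handed in, with the robot touching nothing.
It also fails if it takes over 72 s, if anything falls off the work surface, if the arm or the gripper's body presses on something with over 40 N, if the wrist force passes 120 N, or if a joint passes its speed limit or range.

### The arm

A 6-joint arm with a two-finger parallel gripper is mounted at the origin on the work surface; the furniture and walls round the work are solid. World frame = base frame: x ahead of the robot, y to its left, z up, the work surface at z = 0. Lengths are in m, angles in rad, forces in N, time in s.
With the tool pointing down it reaches from about 0.375 to 0.975 m from the base axis. Payload 3.8 kg.
Tool frame: the origin (TCP) lies midway between the tips of the shut fingers; the grasp point (between the pads) lies 19 mm behind it; z points along the fingers, y is the line along which they close (so a half turn about z gives the same grasp; the last joint's range is limited). The gripper opens to 88 mm and grips with 3 to 60 N. Pads are 18 mm wide; open, the fingers measure 123 mm over their backs; the gripper's body (75 mm by 187 mm) begins 45 mm behind the grasp point.
Start: joints at [1.101, 0.264, 1.604, -0, 1.274, -0.037], TCP at [0.283, 0.613, 0.239] pointing down, gripper open.
Joint ranges: [-2.63, 2.63], [-0.94, 2.18], [0.31, 2.57], [-1.31, 4.45], [0, 2.66], [-2.55, 2.55]. Speed limits (rad/s): [2.57, 2.57, 3.14, 3.14, 3.14, 3.14].

### API

Orientations are given as a rotation vector (axis times angle).
In Python, from cell import r gives the robot as it stands.
- The arm moves only by the tool carry_out, never from a script. Its argument "increments" is one flat list of numbers, 7 for each row, row after row: the shift along the tool's x, y, z in m, then the turn, a rotation vector about the tool's x, y, z in rad, then the finger opening in m, from 0 to 0.0881. A call has exactly 10 rows; each row shifts and turns the commanded pose from where the row before left it, along the tool's axes as they then stand; what a row does not reach is not made up. A row lasts 1/12 s, in which the tool goes at most 41.7 mm and 7.16 degrees, less where a joint would pass 70% of its speed; a pose out of reach is approached as far as the arm can. A call with a gripper value outside its range is refused whole. The fingers move at their own pace and stop on an object; "force" is the grip in N (left out, the last holds). Time passes only in rows, so rows that do not move let the fingers close, or fill a call up. It gives the time, the measured TCP pose, the force, the opening and the grip force at its end, in the units of the state.
- r.get_obs(): the state, without advancing time (a new reading comes with each control period).
- r.capture(name): name is "side" or "top"; returns (picture, depth): 400x640x3 uint8, red, green, blue; 400x640 float32, m along the optical axis (not along the pixel's ray), 0 where there is no reading.
- r.camera_model(name): a dict with "vertical_fov" (degrees; the focal length in pixels is half the picture's height over the tangent of half this angle, whatever the lens; pixels are square), "cx", "cy" (the principal point, pixels), "R" (3x3) and "t" (3): a world point X has camera coordinates R X + t. Camera axes: x right, y down, z forward; pixel columns grow to the right and rows downward; lengths in m; the calibration is good to about 2 mm. A picture is of the moment at which its call begins. camera_model takes no time and is no camera call.
- r.close_job(): hands the job in; it is judged then, once.
Trained networks look in the newest picture that a camera, given by its name, has taken for a name from the list of things; names that differ only in an ending like _2 or _b are one class to them, and where a whole thing is asked for, a point or a joint stands for the part that bears it (a point fixed in the world has none). Each returns a list of dicts, best first, with "p" (0 to 1); they miss things now and then, are a little off and sometimes report something else, mostly with a low value. They report only what shows in the picture. A call takes as long as a camera call. They do not tell look-alikes from the thing itself.
- r.cut_out(label, camera): "mask" (400x640 bool, what is visible of it).
- r.place_of(label, camera): "at" ([x, y, z] in m, in world coordinates, good to about 4 mm: a listed point, or the origin of a listed thing).
The state is a dict: "time": time; "joint_pos": joint angles; "dq": joint speeds; "joint_efforts": joint torques, N m; "tcp_pos": TCP position; "ee_rot": TCP orientation; "contact_force": force on the tool from outside, world axes, zero at the start; "ft_torque": the same for the moment, N m; "gripper_width": finger opening in m; "grip_force": force on a finger pad.
Only numpy, scipy, OpenCV 4.12 (cv2) and the standard library are available. Lean on these libraries where they do the work, as an engineer would, in place of code of your own. Each camera call takes 0.05 s, during which the arm holds its last target. There are 200 camera calls.

## Working session

There is one attempt and no reset: what is moved stays moved. The work goes in short steps, Python scripts to look and compute and a tool call to move; the robot and the scene stay as the last step left them, time stands still between calls to the robot, and variables do not carry over. Pictures are saved under pics/ and viewed, at most 10 in all, crops included, and the job is handed in when it is done.

Besides the shell and the picture viewer there is one more tool, called after "Request:" in YAML: its name, and indented under it one key for each argument. carry_out: Moves the arm, as the interface text tells. Its arguments: {"type":"object","properties":{"increments":{"type":"array"},"force":{"type":"number"}},"required":["increments"]}

```bash
mkdir -p pics; cat > h.py <<'E'
import numpy as np, cv2
from cell import r
def proj(cam,X):
    m=r.camera_model(cam);f=200/np.tan(np.radians(m["vertical_fov"])/2)
    c=np.array(m["R"])@np.array(X)+np.array(m["t"]);return f*c[0]/c[2]+m["cx"],f*c[1]/c[2]+m["cy"]
def cloud(cam,d):
    m=r.camera_model(cam);f=200/np.tan(np.radians(m["vertical_fov"])/2)
    v,u=np.mgrid[:400,:640];P=np.stack([(u-m["cx"])/f*d,(v-m["cy"])/f*d,d],-1)
    W=(P-np.array(m["t"]))@np.array(m["R"]);W[d<=0]=np.nan;return W
def save(n,im):cv2.imwrite("pics/"+n+".png",im[...,::-1])
E
python3 - <<'E'
from h import *
np.set_printoptions(precision=4,suppress=True)
for c in("top","side"):
    im,d=r.capture(c);save(c+"0",im);np.savez(c+"0.npz",im=im,d=d)
    for l in("bar_a_mid","knife_edge","balance_stand","reject_tray","coffee_mug","tape_measure"):
        for o in r.place_of(l,c):print(c,l,round(o["p"],2),np.array(o["at"]),np.round(proj(c,o["at"])))
    print(r.camera_model(c))
o=r.get_obs();print(o)
E
```

```text
top bar_a_mid 0.72 [0.559  0.1485 0.0136] [289. 184.]
top bar_a_mid 0.7 [0.28   0.5298 0.0086] [186. 254.]
top bar_a_mid 0.6 [0.4516 0.5415 0.0071] [186. 209.]
top knife_edge 0.89 [ 0.5314 -0.0602  0.069 ] [344. 190.]
top balance_stand 0.85 [ 0.5284 -0.0631  0.0002] [344. 193.]
top balance_stand 0.25 [ 0.5408 -0.2713  0.0029] [398. 192.]
top reject_tray 0.78 [ 0.5406 -0.2736  0.0088] [399. 191.]
top reject_tray 0.52 [0.5585 0.1481 0.0021] [290. 184.]
top coffee_mug 0.85 [ 0.5583 -0.4828  0.0009] [453. 188.]
top tape_measure 0.51 [ 0.6673 -0.416   0.0023] [436. 160.]
{'vertical_fov': 42.82634952714582, 'cx': 322.1285822253067, 'cy': 205.693895869032, 'R': array([[ 0.0247, -0.9997,  0.0032],
       [-0.9953, -0.0249, -0.0936],
       [ 0.0937, -0.0009, -0.9956]]), 't': array([0.0087, 0.4773, 1.913 ])}
side bar_a_mid 0.63 [0.2844 0.5317 0.0092] [280. 170.]
side bar_a_mid 0.62 [0.4532 0.5402 0.0096] [313. 169.]
side bar_a_mid 0.55 [0.5575 0.1478 0.0092] [342. 199.]
side knife_edge 0.56 [ 0.5321 -0.0696  0.0704] [341. 208.]
side balance_stand 0.95 [ 0.5316 -0.0625 -0.0002] [341. 226.]
sid
[... 271 characters left out ...]
4, 'cx': 324.2268064093839, 'cy': 196.30474892708503, 'R': array([[ 0.9982, -0.0588, -0.0076],
       [-0.0301, -0.3928, -0.9191],
       [ 0.051 ,  0.9177, -0.3939]]), 't': array([-0.4753,  0.0958,  1.3681])}
{'time': 0.7, 'joint_pos': array([ 1.1011,  0.2638,  1.604 , -0.    ,  1.2737, -0.0369]), 'dq': array([ 0.0013, -0.0015, -0.0026,  0.0001, -0.0022, -0.0004]), 'joint_efforts': array([  0.0003, -50.1852, -35.7142,   0.0727,   0.0185,  -0.    ]), 'tcp_pos': array([0.2831, 0.6128, 0.2388]), 'ee_rot': array([0.6745, 3.0683, 0.0001]), 'contact_force': array([ 0.3345, -0.4303,  0.3302]), 'ft_torque': array([-0.0484,  0.048 , -0.0039]), 'grip_force': 0.0, 'gripper_width': 0.08806261531304009}
```

```bash
python3 - <<'E'
from h import *
im=np.load("top0.npz")["im"]
a=cv2.resize(im[130:290,150:470],None,fx=2.5,fy=2.5,interpolation=cv2.INTER_CUBIC);save("topc",a)
E
```

```text
(no output)
```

View pics/topc.png

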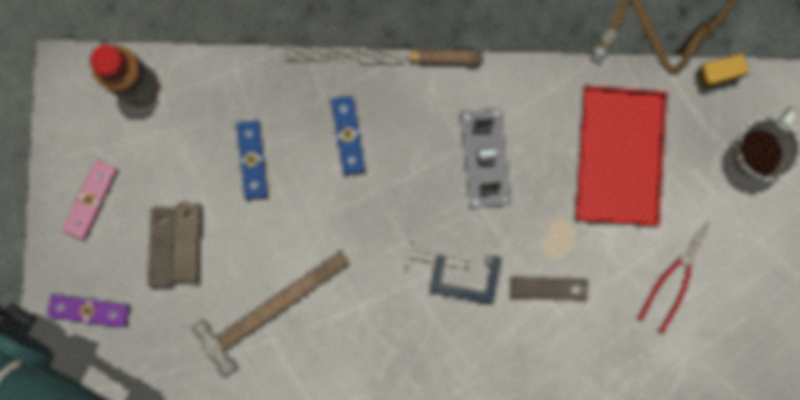

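View pics/side0.png

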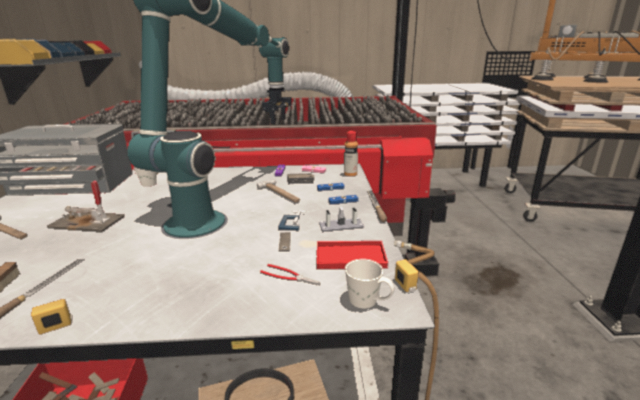

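The blue bars are at full-image pixels (289,184) and (250,194). The look-alikes are pink (185,209) and purple (185,254), so they are ruled out by colour. The stand is at (344,191), the tray at (399,191), and the mug and tape lie beyond the tray. Next I'll measure exact poses and yaws.

```bash
cat >> h.py <<'E'
def flat(cam,mask,z):
    m=r.camera_model(cam);f=200/np.tan(np.radians(m["vertical_fov"])/2);R=np.array(m["R"]);C=-R.T@np.array(m["t"])
    v,u=np.nonzero(mask);D=np.stack([(u-m["cx"])/f,(v-m["cy"])/f,np.ones(len(u))],-1)@R
    return C+D*((z-C[2])/D[:,2])[:,None]
def rect(P):
    (x,y),(w,h),a=cv2.minAreaRect((P[:,:2]*1000).astype(np.float32))
    if w<h:w,h,a=h,w,a+90
    return np.round([x,y,w,h,(a+90)%180-90],1)
def blobs(cam,im,lo,hi,z,amin=60):
    hsv=cv2.cvtColor(im,cv2.COLOR_RGB2HSV);m=cv2.inRange(hsv,lo,hi);m=cv2.morphologyEx(m,cv2.MORPH_CLOSE,np.ones((7,7)))
    n,l,s,c=cv2.connectedComponentsWithStats(m)
    return [(np.round(c[i]),s[i,4],rect(flat(cam,l==i,z)),np.round(flat(cam,l==i,z).mean(0),4)) for i in range(1,n) if s[i,4]>amin]
E
python3 - <<'E'
from h import *
for c in("top","side"):
    im=np.load(c+"0.npz")["im"];d=np.load(c+"0.npz")["d"]
    print(c,"blue");[print(b) for b in blobs(c,im,(100,110,60),(122,255,255),.02)]
    if c=="top":print("red");[print(b) for b in blobs(c,im,(0,150,80),(8,255,255),.022,800)]
    W=cloud(c,d)
    near=(abs(W[...,0]-.531)<.1)&(abs(W[...,1]+.063)<.05)
    for lo,hi in((.005,.02),(.05,.066),(.066,.08)):
        m=near&(W[...,2]>lo)&(W[...,2]<hi);P=W[m];print(lo,len(P),rect(P) if len(P)>3 else"",np.round(np.nanmean(P,0),4))
    l=r.capture(c)
    for o in r.cut_out("balance_stand",c)[:1]:print(rect(flat(c,o["mask"],.01)),rect(flat(c,o["mask"],.0)))
E
```

```text
top blue
(array([289., 184.]), np.int32(210), array([558.3, 149.8, 113.9,  27.6,  11.2]), array([0.5587, 0.1501, 0.02  ]))
(array([250., 194.]), np.int32(222), array([516.4, 295.2, 113.8,  28.4,   9. ]), array([0.5162, 0.295 , 0.02  ]))
red
(array([94., 93.]), np.int32(4906), array([ 7.436e+02,  9.281e+02,  8.675e+02,  1.925e+02, -1.000e-01]), array([0.8946, 0.9153, 0.022 ]))
(array([398., 192.]), np.int32(1680), array([ 536.7, -266.9,  201.9,  121.3,   -3.1]), array([ 0.5362, -0.267 ,  0.022 ]))
(array([ 65., 229.]), np.int32(875), array([377.4, 979.6, 347.6,  67.5,   1.3]), array([0.3666, 0.9867, 0.022 ]))
(array([ 83., 338.]), np.int32(1283), array([-3.290e+01,  8.939e+02,  4.465e+02,  4.050e+01, -2.000e-01]), array([-0.037 ,  0.8939,  0.022 ]))
0.005 610 [ 5.318e+02 -6.270e+01  1.979e+02  9.950e+01  3.000e-01] [ 0.5272 -0.0621  0.0106]
0.05 46 [530.8 -63.5 106.6  27.1   7.7] [ 0.5334 -0.0617  0.0592]
0.066 33 [527.2 -61.1 101.2  26.6   5.7] [ 0.5258 -0.0639  0.0705]
[561.4 151.6 117.6  36.7   9.1] [562.7 152.3 118.2  36.9   9.1]
side blue
(array([330., 186.]), np.int32(98), array([518.7, 268.7, 111.6,  47.9,   5.9]), array([0.5166, 0.2703, 0.02  ]))
(array([343., 199.]), np.int32(130), array([558.7, 126.9, 115.3,  48.9,  11.7]), array([0.5589, 0.1255, 0.02  ]))
0.005 342 [532.3 -66.  150.7  73.5   5.1] [ 0.5316 -0.0718  0.0095]
0.05 62 [532.2 -66.8 105.6  34.7   4.6] [ 0.529  -0.07    0.0579]
0.066 11 [531.9 -62.9  21.4   9.8 -82.4] [ 0.5323 -0.0648  0.0689]
[528.5 -22.5 188.7 153.3 -87.2] [530.5  -2.5 191.8 155.8 -87.2]
```

Request:
carry_out:
  increments: [-0.0317,-0.0218,0,0,0,0,0.07,-0.0317,-0.0218,0,0,0,0,0.07,-0.0317,-0.0218,0,0,0,0,0.07,-0.0317,-0.0218,0,0,0,0,0.07,-0.0317,-0.0218,0,0,0,0,0.07,-0.0317,-0.0218,0,0,0,0,0.07,-0.0317,-0.0218,0,0,0,0,0.07,-0.0317,-0.0218,0,0,0,0,0.07,-0.0317,-0.0218,0,0,0,0,0.07,-0.0317,-0.0218,0,0,0,0,0.07]
  force: 30

```text
time: 1.73
tcp_pos: [0.4801, 0.2802, 0.239]
ee_rot: [0.674, 3.068, 0.001]
contact_force: [0.9, -0.2, 0.1]
gripper_width: 0.0703
grip_force: 0.0
```

Request:
carry_out:
  increments: [-0.0317,-0.0218,0,0,0,0,0.07,-0.0317,-0.0218,0,0,0,0,0.07,-0.0317,-0.0218,0,0,0,0,0.07,-0.0317,-0.0218,0,0,0,0,0.07,0,0,0.02,0,0,-0.1027,0.07,0,0,0.025,0,0,-0.1027,0.07,0,0,0.025,0,0,-0.1027,0.07,0,0,0.025,0,0,-0.1027,0.07,0,0,0.025,0,0,-0.1027,0.07,0,0,0.02,0,0,-0.1027,0.07]

```text
time: 2.57
tcp_pos: [0.5573, 0.1492, 0.0969]
ee_rot: [0.295, -3.126, 0.0]
contact_force: [0.6, -0.1, -1.0]
gripper_width: 0.0698
grip_force: 0.0
```

```bash
cat >> h.py <<'E'
from scipy.spatial.transform import Rotation as Ro
def go(x,y,z,yaw):  # tool-y yaw (deg, mod 180) ; prints shift in the present tool frame, then turn
    o=r.get_obs();M=Ro.from_rotvec(o["ee_rot"]).as_matrix();p=o["tcp_pos"]
    cur=np.degrees(np.arctan2(M[1,1],M[0,1]));dy=(yaw-cur+90)%180-90
    print("t%.2f"%o["time"],"tcp",np.round(p,4),"yaw %.1f"%cur,"z",np.round(M[:,2],3),"q",np.round(o["joint_pos"],2),"F",np.round(o["contact_force"],1),"T",np.round(o["ft_torque"],3),"w %.4f g %.1f"%(o["gripper_width"],o["grip_force"]))
    print("shift",np.round(M.T@(np.array([x,y,z])-p),4),"rz %.4f"%-np.radians(dy))
E
python3 -c "
from h import *
go(.5585,.1495,.005,100.5)
im,d=r.capture('side');save('s1',cv2.resize(im[120:270,240:440],None,fx=4,fy=4,interpolation=cv2.INTER_CUBIC))"
```

```text
t2.57 tcp [0.5573 0.1492 0.0969] yaw 100.8 z [-0.001 -0.    -1.   ] q [ 0.22  0.21  1.95  0.    0.98 -1.54] F [ 0.6 -0.1 -1. ] T [ 0.018 -0.031 -0.011] w 0.0698 g 0.0
shift [-0.0014  0.      0.0919] rz 0.0049
```

View pics/s1.png

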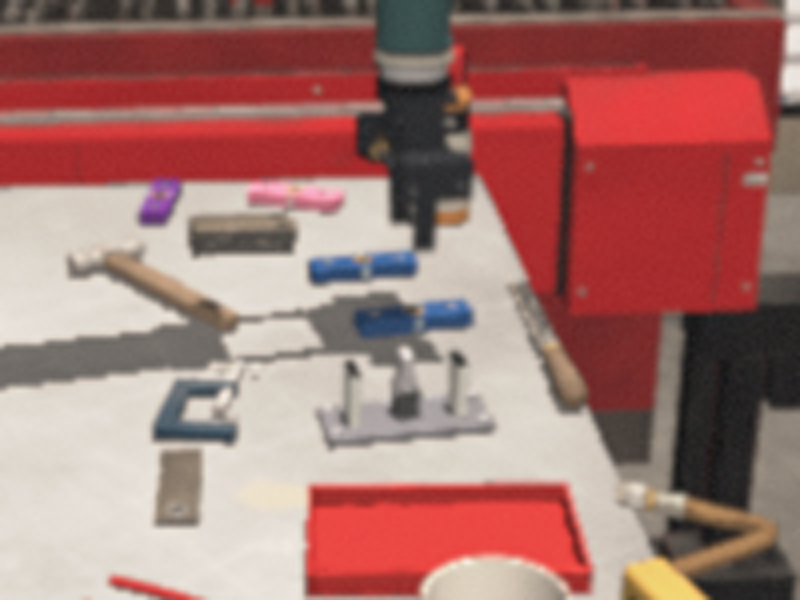

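The gripper hangs over bar A, with its finger at crop (424,240) and the stripe at (414,315). I'll descend and grip.

Request:
carry_out:
  increments: [-0.0014,0,0.023,0,0,0.005,0.07,0,0,0.023,0,0,0,0.07,0,0,0.023,0,0,0,0.07,0,0,0.015,0,0,0,0.07,0,0,0.008,0,0,0,0.07,0,0,0,0,0,0,0.03,0,0,0,0,0,0,0.03,0,0,0,0,0,0,0.03,0,0,0,0,0,0,0.03,0,0,0,0,0,0,0.03]
  force: 30

```text
time: 3.45
tcp_pos: [0.5605, 0.1501, 0.0082]
ee_rot: [-0.279, 3.127, 0.0]
contact_force: [0.3, -0.3, 0.2]
gripper_width: 0.0382
grip_force: 0.0
```

```bash
python3 -c "
from h import *
go(.532,-.063,.15,95.5)"
```

```text
t3.45 tcp [0.5605 0.1501 0.0082] yaw 100.2 z [ 0.002  0.001 -1.   ] q [ 0.22  0.33  1.99 -0.    0.82 -1.53] F [ 0.3 -0.3  0.2] T [ 0.05  -0.003  0.008] w 0.0382 g 0.0
shift [ 0.0655 -0.2046 -0.142 ] rz 0.0822
```

Request:
carry_out:
  increments: [0,0,0,0,0,0,0.03,0,0,0,0,0,0,0.03,0,0,0,0,0,0,0.03,0,0,-0.01,0,0,0,0.03,0,0,-0.025,0,0,0,0.03,0,0,-0.035,0,0,0,0.03,0,0,-0.035,0,0,0,0.03,0,0,-0.025,0,0,0,0.03,0,0,-0.01,0,0,0,0.03,0,0,0,0,0,0,0.03]
  force: 35

```text
time: 4.28
tcp_pos: [0.5611, 0.1503, 0.1499]
ee_rot: [-0.279, 3.124, 0.001]
contact_force: [0.5, 0.9, -2.4]
gripper_width: 0.0355
grip_force: 35.0
```

```bash
python3 -c "
from h import *
go(.532,-.063,.14,95.5)"
```

```text
t4.28 tcp [0.5611 0.1503 0.1499] yaw 100.2 z [ 0.005  0.001 -1.   ] q [ 0.22  0.16  1.9   0.    1.08 -1.53] F [ 0.5  0.9 -2.4] T [0.068 0.033 0.017] w 0.0355 g 35.0
shift [ 0.0666 -0.2048  0.0095] rz 0.0823
```

Request:
carry_out:
  increments: [0.0055,-0.017,0,0,0,0,0.03,0.0095,-0.0293,0,0,0,0,0.03,0.0103,-0.0317,0,0,0,0,0.03,0.0103,-0.0317,0,0,0,0,0.03,0.0103,-0.0317,0,0,0,0,0.03,0.0103,-0.0317,0,0,0,0,0.03,0.0104,-0.0317,0,0,0,0,0.03,0,0,0,0,0,0.041,0.03,0,0,0,0,0,0.041,0.03,0,0,0,0,0,0,0.03]

```text
time: 5.12
tcp_pos: [0.5278, -0.0641, 0.1436]
ee_rot: [0.146, -3.133, -0.002]
contact_force: [-0.4, 0.1, -3.4]
gripper_width: 0.0356
grip_force: 35.0
```

```bash
python3 - <<'E'
from h import *
go(.532,-.063,.085,95.5)
for c in("side","top"):
    im,d=r.capture(c)
    if c=="side":save('s2',cv2.resize(im[150:250,270:410],None,fx=5,fy=5,interpolation=cv2.INTER_CUBIC))
    print(c,[(round(o["p"],2),np.round(o["at"],4)) for l in("bar_a_mid","knife_edge") for o in r.place_of(l,c)])
E
```

```text
t5.12 tcp [ 0.5278 -0.0641  0.1436] yaw 95.4 z [-0.005  0.001 -1.   ] q [-0.17  0.08  2.    0.    1.06 -1.83] F [-0.4  0.1 -3.4] T [ 0.019 -0.027  0.009] w 0.0356 g 35.0
shift [-0.0046  0.0006  0.0586] rz -0.0026
side [(0.84, array([ 0.5287, -0.0636,  0.1441])), (0.68, array([0.2836, 0.5341, 0.0127])), (0.56, array([0.452 , 0.5388, 0.0081])), (0.89, array([ 0.5307, -0.0648,  0.0691])), (0.67, array([ 0.5302, -0.062 ,  0.0011]))]
top [(0.71, array([0.4483, 0.537 , 0.0078])), (0.64, array([0.2782, 0.5336, 0.0098])), (0.59, array([ 0.5275, -0.0616,  0.1515])), (0.59, array([ 0.5306, -0.0652,  0.0651]))]
```

View pics/s2.png

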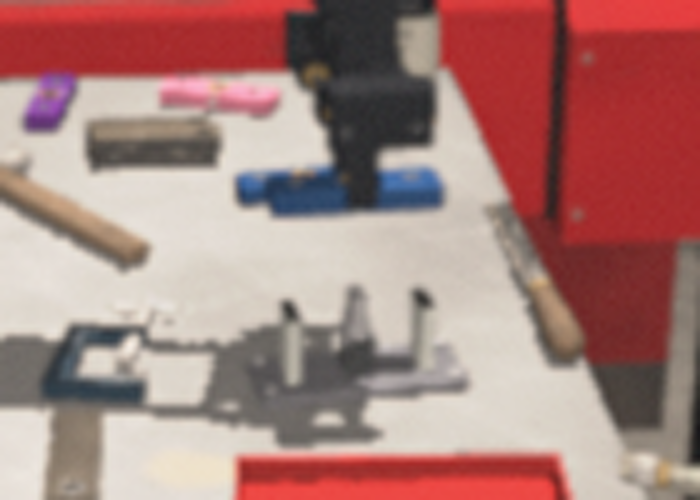

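Bar A is held at crop (356,192), just behind the posts (290/357/423, 300). I'll lower it to just above the crest, then check the alignment.

Request:
carry_out:
  increments: [-0.004,0.0006,0.01,0,0,-0.0026,0.03,0,0,0.014,0,0,0,0.03,0,0,0.014,0,0,0,0.03,0,0,0.012,0,0,0,0.03,0,0,0.008,0,0,0,0.03,0,0,0,0,0,0,0.03,0,0,0,0,0,0,0.03,0,0,0,0,0,0,0.03,0,0,0,0,0,0,0.03,0,0,0,0,0,0,0.03]

```text
time: 6.25
tcp_pos: [0.5349, -0.0627, 0.0897]
ee_rot: [-0.155, 3.136, -0.001]
contact_force: [0.3, 0.6, -2.7]
gripper_width: 0.0357
grip_force: 35.0
```

```bash
python3 - <<'E'
from h import *
go(.532,-.063,.075,95.5)
ims=[]
for k in range(6):
    im,d=r.capture("side");ims.append(im.astype(float))
im=np.mean(ims,0);np.save("s3.npy",im)
save('s3',cv2.resize(im[185:245,300:380].astype(np.uint8),None,fx=10,fy=10,interpolation=cv2.INTER_CUBIC))
b=im[...,2]-im[...,0]
for v in range(196,216):print(v,b[v,315:372].astype(int))
E
```

```text
t6.25 tcp [ 0.5349 -0.0627  0.0897] yaw 95.7 z [ 0.002 -0.    -1.   ] q [-0.16  0.15  2.04 -0.    0.95 -1.83] F [ 0.3  0.6 -2.7] T [ 0.048  0.079 -0.011] w 0.0357 g 35.0
shift [0.003  0.     0.0147] rz 0.0030
196 [-14 -14 -14 -15 -16 -16 -16 -15 -16 -16 -17 -16 -16 -16 -16 -17 -16 -17
 -17 -17 -17 -21 -18  -9   0   0   2   1   2   2   2  -3 -10 -16 -18 -18
 -17 -14 -12 -10  -7  -6  -9 -16 -21 -20 -21 -20 -21 -21 -21 -21 -21 -19
 -19 -22 -18]
197 [-14 -14 -14 -15 -15 -15 -15 -15 -17 -16 -17 -17 -16 -17 -17 -17 -17 -18
 -18 -19 -18 -22 -18  -9   1   2   1   1   2   2   1   0   0   0   0   0
   2   7  12  17  25  30  23   0 -18 -21 -20 -21 -20 -21 -21 -21 -21 -19
 -19 -23 -22]
198 [-14 -14 -14 -15 -15 -15 -16 -15 -16 -17 -18 -19 -18 -18 -17 -17 -17 -16
 -16 -16 -17 -17 -13   0   9  -2  -3   0   2   1   1  11  36  54  59  61
  60  50  37  40  62  78  68  29  -7 -19 -21 -20 -20 -21 -21 -21 -21 -19
 -19 -23 -27]
199 [-13 -14 -15 -16 -15 -16 -16 -16 -17 -19 -15  -7  -3   0   2   2   5   6
   6   7   6   6  12  24  12 -14 -13  -1   1   2   0  14  53  87  97  98
  88  58  29  32  65  95  93  
[... 3148 characters left out ...]
20 -20 -20 -19 -19 -19 -20 -21 -20 -18 -13  -9  -7 -11 -17 -21 -18
 -18 -18 -18 -19 -20 -15 -10  -9 -11 -11 -15 -20 -20 -19 -20 -20 -20 -20
 -20 -15 -12 -14 -18 -19 -19 -21 -19 -19 -19 -18 -18 -18 -18 -17 -17 -17
 -18 -18 -19]
214 [-19 -19 -20 -19 -20 -20 -21 -21 -19 -18 -17 -13 -12 -12 -14 -16 -19 -20
 -20 -21 -20 -19 -17 -11  -8 -10 -10 -11 -14 -19 -20 -19 -19 -19 -20 -21
 -19 -15 -13 -15 -18 -19 -20 -20 -19 -18 -17 -17 -17 -17 -17 -16 -16 -17
 -17 -17 -18]
215 [-20 -20 -20 -19 -20 -20 -21 -17 -13 -11 -11 -12 -14 -17 -16 -14 -12 -12
 -12 -12 -13 -11 -11  -8  -8 -10 -11 -11 -12 -17 -21 -19 -19 -20 -20 -21
 -19 -16 -13 -16 -18 -19 -20 -20 -18 -18 -18 -17 -17 -17 -17 -17 -16 -16
 -18 -17 -17]
```

View pics/s3.png

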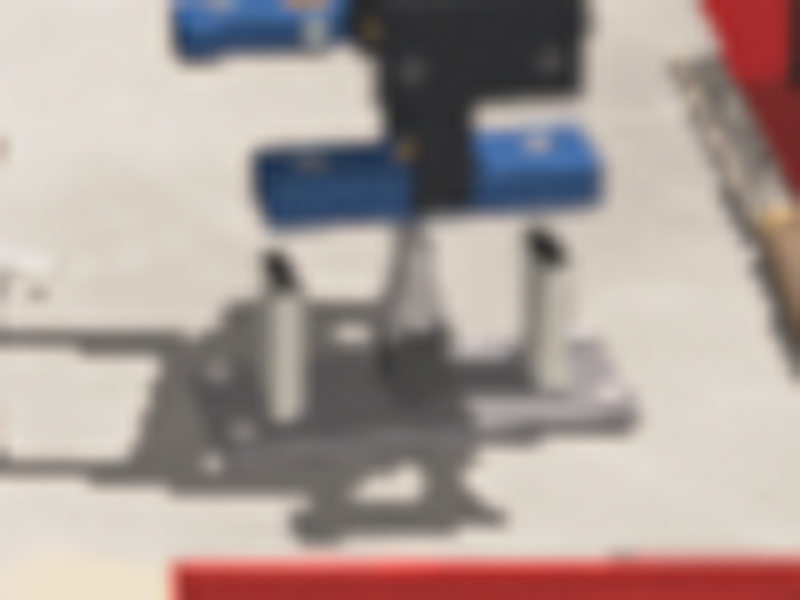

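```bash
cat >> h.py <<'E'
def edges(c,yaw,box,row,cam="side"):  # left/right silhouette columns of box (x0,x1,y0,y1,z0,z1 about c) at a picture row
    a=np.radians(yaw);A=np.array([[np.cos(a),-np.sin(a),0],[np.sin(a),np.cos(a),0],[0,0,1]])
    P=np.array([proj(cam,np.array(c)+A@np.array([x,y,z])) for x in box[:2] for y in box[2:4] for z in box[4:]],np.float32)
    H=cv2.convexHull(P)[:,0];us=[]
    for p,q in zip(H,np.roll(H,-1,0)):
        if (p[1]-row)*(q[1]-row)<0:us.append(p[0]+(row-p[1])/(q[1]-p[1])*(q[0]-p[0]))
    return sorted(us)
E
python3 - <<'E'
from h import *
im=np.load("s3.npy");
for x in(.527,.532,.537):
    print("bar",x,[np.round(edges((x,-.063,.0825),y,(-.06,.06,-.018,.018,0,.02),203),1) for y in(4,5.5,7)],"bottom v",np.round([proj("side",(x+s*.06,-.08+s*.006,.0825))[1] for s in(-1,1)],1))
    for n,o in(("L",-.048),("R",.048)):
        print("post",n,x,[np.round(edges((x,-.063,0),y,(o-.005,o+.005,-.015,.015,.01,.062),row),1) for y in(4,5.5,7) for row in(216,219)])
    print("base",[np.round(edges((x,-.063,0),y,(-.075,.075,-.032,.032,0,.01),226),1) for y in(4,5.5,7)])
g=im.mean(2)
for v in(213,216,219):print(v,g[v,320:364].astype(int))
for v in(224,226):print(v,g[v,345:372].astype(int))
E
```

```text
bar 0.527 [array([321.9, 357.7], dtype=float32), array([321.9, 357.7], dtype=float32), array([321.8, 357.7], dtype=float32)] bottom v [207.9 205.3]
post L 0.527 [array([324.1, 328.1], dtype=float32), array([324.2, 328.1], dtype=float32), array([324.1, 328.2], dtype=float32), array([324.1, 328.2], dtype=float32), array([324. , 328.4], dtype=float32), array([324.1, 328.4], dtype=float32)]
post R 0.527 [array([350.6, 355.2], dtype=float32), array([350.6, 355.1], dtype=float32), array([350.5, 355.2], dtype=float32), array([350.4, 355.1], dtype=float32), array([350.3, 355.2], dtype=float32), array([350.2, 355.1], dtype=float32)]
base [array([318.4, 362.1], dtype=float32), array([318.3, 362.2], dtype=float32), array([318.2, 362.2], dtype=float32)]
bar 0.532 [array([323.4, 359.1], dtype=float32), array([323.3, 359.2], dtype=float32), array([323.2, 359.2], dtype=float32)] bottom v [207.8 205.3]
post L 0.532 [array([325.5, 329.5], dtype=float32), array([325.6, 329.5], dtype=float32), array([325.5, 329.7], dtype=float32), array([325.5, 329.7], dtype=float32), array([325.4, 329.8], dtype=float3
[... 1235 characters left out ...]
 122 129 147 154 172 198 207 206 205 204 204 203 191 156 131 146 173
 183 193 203 206 207 208 210 211]
216 [204 184 138 106  99 106 122 150 173 163 130 104 100 101 107 108 108 103
 106 124 143 152 149 143 166 195 205 205 205 205 205 192 157 135 153 175
 182 194 210 212 211 211 211 211]
219 [107 102 102 101 101 105 122 149 174 164 131 104 101 110 123 127 119  93
  76  83  75  70  69  73 100 147 184 194 184 180 167 148 129 134 160 175
 170 160 159 169 185 205 209 209]
224 [ 85 101 115 120 120 120 120 119 127 138 142 149 162 170 180 198 197 184
 191 208 213 213 213 214 214 216 216]
226 [ 89 103 134 162 165 162 159 156 155 157 160 158 157 154 149 140 134 134
 157 194 212 215 214 215 216 216 216]
```

Bar is about 2 mm too far in +x relative to the posts. I'll correct that and descend gently.

Request:
carry_out:
  increments: [0.002,0,0.003,0,0,0,0.03,0,0,0.002,0,0,0,0.03,0,0,0.002,0,0,0,0.03,0,0,0.001,0,0,0,0.03,0,0,0.001,0,0,0,0.03,0,0,0.001,0,0,0,0.03,0,0,0,0,0,0,0.03,0,0,0,0,0,0,0.03,0,0,0,0,0,0,0.03,0,0,0,0,0,0,0.03]

```text
time: 7.38
tcp_pos: [0.5322, -0.0628, 0.0788]
ee_rot: [-0.155, 3.138, -0.0]
contact_force: [0.3, 0.4, -4.4]
gripper_width: 0.0356
grip_force: 35.0
```

```bash
python3 -c "
from h import *
go(.532,-.063,.075,95.5)"
```

```text
t7.38 tcp [ 0.5322 -0.0628  0.0788] yaw 95.7 z [ 0. -0. -1.] q [-0.16  0.16  2.05 -0.    0.93 -1.83] F [ 0.3  0.4 -4.4] T [0.03  0.024 0.034] w 0.0356 g 35.0
shift [ 0.0002 -0.0002  0.0038] rz 0.0030
```

Request:
carry_out:
  increments: [0,0,0.0005,0,0,0,0.03,0,0,0.0005,0,0,0,0.03,0,0,0.0005,0,0,0,0.03,0,0,0.0005,0,0,0,0.03,0,0,0.0005,0,0,0,0.03,0,0,0.0005,0,0,0,0.03,0,0,0,0,0,0,0.03,0,0,0,0,0,0,0.03,0,0,0,0,0,0,0.03,0,0,0,0,0,0,0.03]

```text
time: 8.22
tcp_pos: [0.5324, -0.0628, 0.0779]
ee_rot: [-0.156, 3.137, -0.0]
contact_force: [-5.5, 1.9, 11.9]
gripper_width: 0.036
grip_force: 35.0
```

```bash
python3 -c "
from h import *
go(.532,-.063,.075,95.5)"
```

```text
t8.22 tcp [ 0.5324 -0.0628  0.0779] yaw 95.7 z [ 0. -0. -1.] q [-0.16  0.16  2.05 -0.    0.93 -1.83] F [-5.5  1.9 11.9] T [ 0.193  1.125 -0.   ] w 0.0360 g 35.0
shift [ 0.0004 -0.0002  0.0029] rz 0.0031
```

Request:
carry_out:
  increments: [0,0,-0.0006,0,0,0,0.03,0,0,0,0,0,0,0.03,0,0,0,0,0,0,0.06,0,0,0,0,0,0,0.06,0,0,0,0,0,0,0.06,0,0,0,0,0,0,0.06,0,0,-0.01,0,0,0,0.06,0,0,-0.025,0,0,0,0.06,0,0,-0.035,0,0,0,0.06,0,0,-0.035,0,0,0,0.06]

```text
time: 9.05
tcp_pos: [0.531, -0.0626, 0.1818]
ee_rot: [0.155, -3.135, -0.001]
contact_force: [0.3, -0.0, 0.4]
gripper_width: 0.0601
grip_force: 0.0
```

```bash
python3 - <<'E'
from h import *
go(.5163,.295,.15,99)
ims=[r.capture("side")[0].astype(float) for k in range(4)]
im=np.mean(ims,0)
save('s4',cv2.resize(im[175:245,290:390].astype(np.uint8),None,fx=8,fy=8,interpolation=cv2.INTER_CUBIC))
print([(round(o["p"],2),np.round(o["at"],4)) for o in r.place_of("bar_a_mid","side")])
E
```

```text
t9.05 tcp [ 0.531  -0.0626  0.1818] yaw 95.7 z [-0.003  0.    -1.   ] q [-0.16  0.04  1.96  0.    1.14 -1.83] F [ 0.3 -0.   0.4] T [ 0.026 -0.008  0.025] w 0.0601 g 0.0
shift [-0.0208  0.3573  0.032 ] rz -0.0581
[(0.8, array([ 0.5309, -0.0623,  0.0781])), (0.61, array([0.4515, 0.5371, 0.0081])), (0.51, array([0.2832, 0.5338, 0.0097]))]
```

View pics/s4.png

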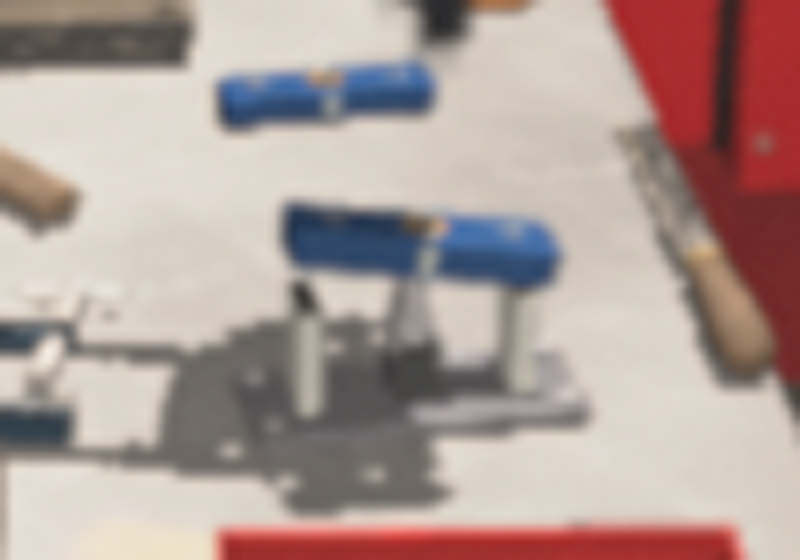

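Bar A's right end is down on the right rest (crop 530,285), with the stripe at (428,255) and the crest at (410,285). I need to know whether it is faulty or was placed off-centre, so I'll quantify the offset.

```bash
python3 - <<'E'
from h import *
np.set_printoptions(linewidth=250)
im=np.mean([r.capture("side")[0].astype(float) for k in range(6)],0);np.save("s4.npy",im)
# stripe: saturation drop on front face
b=im[...,2]-im[...,0]
for v in range(203,211):print(v,b[v,334:352].astype(int))
g=im.mean(2)
print("crest");[print(v,g[v,334:350].astype(int)) for v in(211,213,215)]
S=(.533,-.063)
for z in(.07,.075,.08,.085):print(z,"stripe front",np.round(proj("side",(S[0]+.018*.1,S[1]-.018,z)),1),"crest front",np.round(proj("side",(S[0]+.0012,S[1]-.012,min(z,.07)-.0)),1))
print("crest lower",np.round(proj("side",(S[0]+.0012,S[1]-.012,.06)),1),np.round(proj("side",(S[0]+.0012,S[1]-.012,.05)),1))
im2,d=r.capture("top");W=cloud("top",d)
near=(abs(W[...,0]-.531)<.09)&(abs(W[...,1]+.063)<.03)&(W[...,2]>.05);print(rect(W[near]))
print([x for x in blobs("top",im2,(100,110,60),(122,255,255),.09)])
print([(round(o["p"],2),np.round(o["at"],4)) for o in r.place_of("bar_a_mid","top")])
E
```

```text
203 [ 47  48  46  45  44  32   5 -18 -22 -28 -45 -26  55  99  99  96  91  85]
204 [53 52 52 50 49 47 39 25 11  0 -1 27 80 99 98 98 97 93]
205 [57 57 57 56 56 58 58 52 35 25 38 70 91 92 90 91 90 90]
206 [58 58 58 59 57 58 59 49 22  7 17 50 71 70 70 71 72 74]
207 [55 57 55 57 57 59 59 46 15 -1 11 43 61 60 60 60 62 62]
208 [33 35 36 37 42 49 52 39 13  1 20 46 54 56 57 59 59 60]
209 [ 1  1  2  3  7 16 24 19 10  4 12 20 26 30 36 38 40 42]
210 [-18 -18 -18 -18 -16  -9  -4  -5  -4  -6  -8  -7  -3   0   2   4   4   8]
crest
211 [208 208 208 205 181 138 127 147 156 176 200 203 200 198 195 194]
213 [198 210 212 200 163 123 127 147 153 171 197 206 206 205 204 204]
215 [113 131 142 141 119 120 140 149 150 158 182 203 206 205 204 204]
0.07 stripe front [342.4 209.9] crest front [342.  209.2]
0.075 stripe front [342.4 208.6] crest front [342.  209.2]
0.08 stripe front [342.4 207.3] crest front [342.  209.2]
0.085 stripe front [342.4 206. ] crest front [342.  209.2]
crest lower [342.  211.8] [342.  214.4]
[507.8 -63.  133.3  59.8   0. ]
[(array([250., 194.]), np.int32(222), array([508.4, 285.3, 109.7,  27.4,   9. ]), array([0.5082, 0.2852, 0.09  ])), (array([346., 198.]), np.int32(82), array([499.2, -64.4,  40.6,  25.7,   1.4]), array([ 0.4996, -0.065 ,  0.09  ]))]
[(0.85, array([0.2774, 0.5381, 0.0122])), (0.72, array([0.4485, 0.5384, 0.0075])), (0.64, array([ 0.5339, -0.0631,  0.0812])), (0.39, array([0.5188, 0.2986, 0.    ]))]
```

The pre-tip offset was only about 1–3 mm, inside the 4 mm tolerance, so A looks faulty. B's test will confirm this, since only one bar is bad. I'll pick A up again, level it and take it to the tray.

Request:
carry_out:
  increments: [-0.002,0,0.02,0,0,0,0.06,0,0,0.025,0,0,0,0.06,0,0,0.025,0,0,0,0.06,0,0,0.02,0,0,0,0.06,0,0,0.01,0,0,0,0.06,0,0,0.006,0,0,0,0.06,0,0,0,0,0,0,0.03,0,0,0,0,0,0,0.03,0,0,0,0,0,0,0.03,0,0,0,0,0,0,0.03]
  force: 35

```text
time: 10.53
tcp_pos: [0.5354, -0.0627, 0.0769]
ee_rot: [-0.155, 3.135, -0.001]
contact_force: [0.6, -1.6, 0.7]
gripper_width: 0.0357
grip_force: 34.3
```

Request:
carry_out:
  increments: [0,0,0,0,0,0,0.03,0,0,0,0,0,0,0.03,0,0,0,0,0,0,0.03,0,0,-0.01,0,0,0,0.03,0,0,-0.025,0,0,0,0.03,0,0,-0.025,0,0,0,0.03,0,0,-0.02,0,-0.05,0,0.03,0,0,0,0,-0.06,0,0.03,0,0,0,0,-0.05,0,0.03,0,0,0,0,0,0,0.03]

```text
time: 11.37
tcp_pos: [0.5312, -0.0623, 0.1546]
ee_rot: [-0.147, 2.98, 0.013]
contact_force: [-0.4, -0.5, -3.3]
gripper_width: 0.0355
grip_force: 35.0
```

```bash
python3 - <<'E'
from h import *
go(.539,-.27,.15,87)
F=[];T=[]
im=0
for k in range(6):
    im=im+r.capture("side")[0].astype(float)/6
    o=r.get_obs();F.append(o["contact_force"]);T.append(o["ft_torque"])
print(np.mean(F,0),np.mean(T,0),np.std(T,0))
save('s5',cv2.resize(im[165:265,290:410].astype(np.uint8),None,fx=6,fy=6,interpolation=cv2.INTER_CUBIC))
E
```

```text
t11.37 tcp [ 0.5312 -0.0623  0.1546] yaw 95.7 z [ 0.157  0.016 -0.988] q [-0.19 -0.03  2.1   0.06  0.92 -1.89] F [-0.4 -0.5 -3.3] T [ 0.003  0.278 -0.012] w 0.0355 g 35.0
shift [ 0.0133 -0.2075  0.0023] rz 0.1510
[-0.00738325  0.0215916  -2.97257252] [0.01709252 0.19966619 0.01363426] [0.03526583 0.01466142 0.00902585]
```

View pics/s5.png

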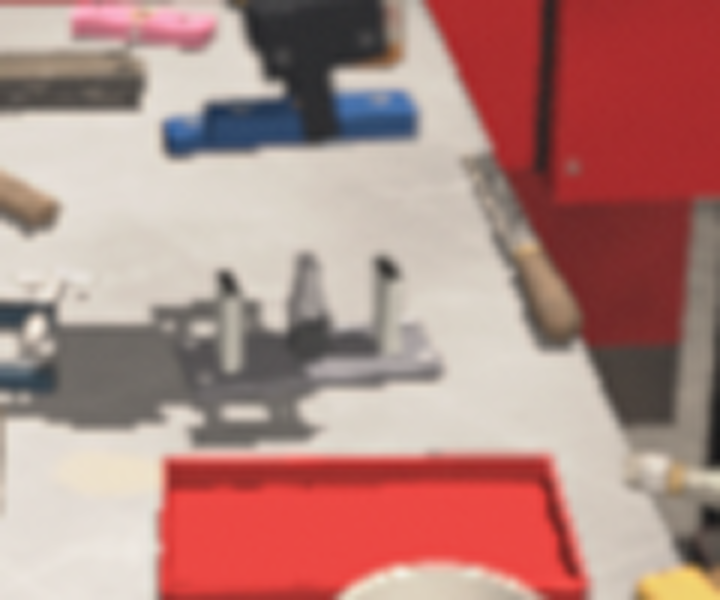

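Request:
carry_out:
  increments: [0.0013,-0.0207,0.0002,0,0,0,0.03,0.0023,-0.0353,0.0004,0,0,0,0.03,0.0025,-0.0385,0.0004,0,0,0,0.03,0.0025,-0.0385,0.0004,0,0,0,0.03,0.0025,-0.0385,0.0004,0,0,0,0.03,0.0022,-0.036,0.0004,0,0,0,0.03,0.0024,0,0.0148,0,0,0,0.03,0.0047,0,0.0296,0,0,0,0.03,0.0047,0,0.0296,0,0,0,0.03,0.0028,0,0.0178,0,0,0,0.03]

```text
time: 12.5
tcp_pos: [0.5406, -0.27, 0.0545]
ee_rot: [-0.147, 2.982, 0.016]
contact_force: [-0.4, 1.0, -3.8]
gripper_width: 0.036
grip_force: 35.0
```

```bash
python3 -c "
from h import *
r.capture('side');go(.539,-.27,.015,95.7)"
```

```text
t12.55 tcp [ 0.5383 -0.2684  0.0509] yaw 95.7 z [ 0.149  0.021 -0.989] q [-0.56  0.24  2.02  0.14  0.77 -2.32] F [-1.5  0.9 -6.2] T [ 0.108  0.302 -0.026] w 0.0356 g 35.0
shift [ 0.0049 -0.0019  0.0356] rz -0.0006
```

Request:
carry_out:
  increments: [0.0018,0,0.012,0,0,0,0.03,0.0015,0,0.01,0,0,0,0.03,0.001,0,0.006,0,0,0,0.03,0.0006,0,0.004,0,0,0,0.03,0.0003,0,0.002,0,0,0,0.03,0.0001,0,0.001,0,0,0,0.03,0.0001,0,0.001,0,0,0,0.03,0,0,0,0,0,0,0.03,0,0,0,0,0,0,0.03,0,0,0,0,0,0,0.03]

```text
time: 13.38
tcp_pos: [0.5428, -0.2704, 0.0222]
ee_rot: [-0.148, 2.977, 0.011]
contact_force: [-0.3, 0.2, -2.2]
gripper_width: 0.0357
grip_force: 35.0
```

Request:
carry_out:
  increments: [0.0003,0,0.002,0,0,0,0.03,0.0003,0,0.002,0,0,0,0.03,0.0002,0,0.001,0,0,0,0.03,0.0002,0,0.001,0,0,0,0.03,0.0001,0,0.001,0,0,0,0.03,0.0001,0,0.001,0,0,0,0.03,0,0,0,0,0,0,0.03,0,0,0,0,0,0,0.03,0,0,0,0,0,0,0.03,0,0,0,0,0,0,0.03]

```text
time: 14.22
tcp_pos: [0.5427, -0.2703, 0.0137]
ee_rot: [-0.147, 2.978, 0.012]
contact_force: [-0.5, -0.3, -2.9]
gripper_width: 0.0355
grip_force: 35.0
```

Request:
carry_out:
  increments: [0.0002,0,0.001,0,0,0,0.03,0.0001,0,0.001,0,0,0,0.03,0,0,0,0,0,0,0.052,0,0,0,0,0,0,0.052,0,0,0,0,0,0,0.052,0,0,-0.01,0,0,0,0.052,0,0,-0.025,0,0,0,0.052,0,0,-0.035,0,0,0,0.052,0,0,-0.035,0,0.08,0,0.06,0,0,-0.035,0,0.078,0,0.06]

```text
time: 15.05
tcp_pos: [0.5208, -0.2725, 0.1524]
ee_rot: [0.151, -3.136, 0.001]
contact_force: [1.7, -0.3, 0.3]
gripper_width: 0.0599
grip_force: 0.0
```

```bash
python3 -c "
from h import *
r.capture('side');go(.5163,.295,.14,99)"
```

```text
t15.10 tcp [ 0.5276 -0.275   0.1617] yaw 95.6 z [ 0.007 -0.008 -1.   ] q [-0.52  0.17  1.87 -0.    1.1  -2.19] F [ 4.1 -1.8  4.7] T [-0.077 -0.2    0.06 ] w 0.0597 g 0.0
shift [-0.0443  0.5685  0.0171] rz -0.0593
```

Request:
carry_out:
  increments: [-0.0015,0.0195,0,0,0,0,0.07,-0.0028,0.036,0,0,0,0,0.07,-0.003,0.038,0,0,0,0,0.07,-0.003,0.038,0,0,0,0,0.07,-0.003,0.038,0,0,0,0,0.07,-0.003,0.038,0,0,0,0,0.07,-0.003,0.038,0,0,0,0,0.07,-0.003,0.038,0,0,0,0,0.07,-0.003,0.038,0,0,0,0,0.07,-0.003,0.038,0,0,0,0,0.07]

```text
time: 15.93
tcp_pos: [0.5159, 0.0902, 0.1513]
ee_rot: [-0.155, 3.133, 0.001]
contact_force: [-1.0, -0.2, -0.6]
gripper_width: 0.0698
grip_force: 0.0
```

Request:
carry_out:
  increments: [-0.003,0.038,0,0,0,0,0.07,-0.003,0.038,0,0,0,0,0.07,-0.003,0.038,0,0,0,0,0.07,-0.003,0.038,0,0,0,0,0.07,-0.003,0.038,0,0,0,0,0.07,-0.001,0.019,0,0,0,0,0.07,0,0,0.02,0,0,-0.03,0.07,0,0,0.03,0,0,-0.0293,0.07,0,0,0.02,0,0,0,0.07,0,0,0,0,0,0,0.07]

```text
time: 16.77
tcp_pos: [0.5079, 0.2966, 0.0761]
ee_rot: [0.249, -3.127, 0.004]
contact_force: [-0.5, -0.2, -0.7]
gripper_width: 0.0703
grip_force: 0.0
```

```bash
python3 - <<'E'
from h import *
im=0
for k in range(4):
    im=im+r.capture("side")[0].astype(float)/4
    o=r.get_obs();print(np.round(o["tcp_pos"],4))
go(.5170,.2955,.006,99)
save('s6',cv2.resize(im[150:290,260:420].astype(np.uint8),None,fx=4,fy=4,interpolation=cv2.INTER_CUBIC))
print([(round(o["p"],2),np.round(o["at"],4)) for o in r.place_of("bar_a_mid","side")])
b=im[...,2]-im[...,0];np.set_printoptions(linewidth=250)
for v in(187,188,189):print(v,b[v,310:350].astype(int))
for z in(.005,.012):print(np.round(proj("side",(.5163+.0028,.295-.0178,z)),1))
E
```

```text
[0.5092 0.2971 0.0783]
[0.5108 0.2977 0.0802]
[0.5119 0.2982 0.0815]
[0.5126 0.2985 0.0822]
t16.97 tcp [0.5126 0.2985 0.0822] yaw 99.1 z [ 0.005  0.002 -1.   ] q [ 0.49  0.25  1.93 -0.    0.96 -1.24] F [ 1.1 -0.3  0. ] T [ 0.083 -0.091  0.033] w 0.0700 g 0.0
shift [-0.0035 -0.0037  0.0762] rz 0.0009
[(0.67, array([0.4497, 0.5383, 0.0067])), (0.55, array([ 0.5379, -0.27  ,  0.0125])), (0.53, array([0.2845, 0.5328, 0.0091]))]
187 [ -9  -9  -9  -9  -9  -9  -1  25  49  53  56  56  56  56  57  57  56  58  57  47  24  15  31  55  64  63  63  60  61  59  58  59  56  33   2 -18 -22 -21 -21 -21]
188 [ -9  -9  -9 -10 -10  -9  -2  22  48  57  57  58  57  59  58  58  56  58  57  46  20   7  20  40  44  41  41  39  37  35  34  33  28  12  -5 -19 -21 -20 -21 -21]
189 [ -9  -9  -9 -10 -10 -10  -5  13  42  55  54  55  54  53  53  52  48  45  44  37  19   6  11  11   5   3   2   0   0  -3  -4  -5  -7 -12 -18 -21 -21 -20 -21 -20]
[330.2 188.7]
[330.2 187.3]
```

View pics/s6.png

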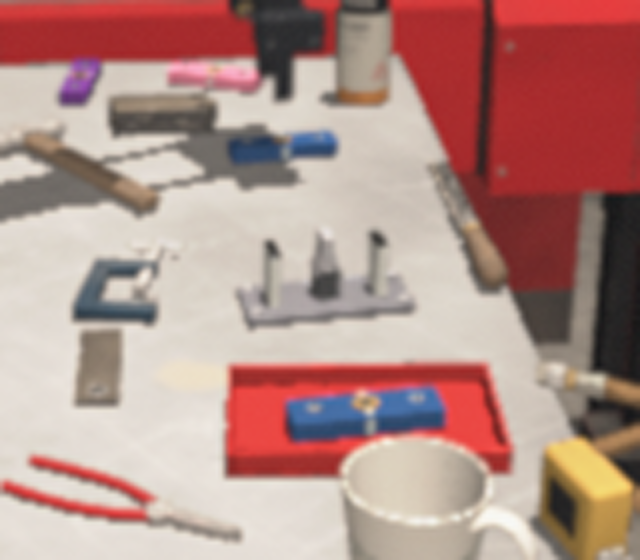

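Bar A lies flat in the tray (crop 367,410). Bar B is under the gripper, with its stripe at crop (283,148). Now I'll descend on B.

Request:
carry_out:
  increments: [-0.004,-0.003,0.02,0,0,0,0.07,0,0,0.02,0,0,0,0.07,0,0,0.018,0,0,0,0.07,0,0,0.01,0,0,0,0.07,0,0,0.006,0,0,0,0.07,0,0,0,0,0,0,0.07,0,0,0,0,0,0,0.07,0,0,0,0,0,0,0.07,0,0,0,0,0,0,0.07,0,0,0,0,0,0,0.07]

```text
time: 17.85
tcp_pos: [0.5165, 0.296, 0.0073]
ee_rot: [-0.248, 3.128, 0.001]
contact_force: [0.6, 0.5, 0.7]
gripper_width: 0.0701
grip_force: 0.0
```

```bash
python3 -c "
from h import *
go(.518,.2955,.006,99)"
```

```text
t17.85 tcp [0.5165 0.296  0.0073] yaw 99.1 z [ 0.004  0.001 -1.   ] q [ 0.48  0.35  1.96 -0.    0.82 -1.25] F [0.6 0.5 0.7] T [0.067 0.019 0.004] w 0.0701 g 0.0
shift [-0.0014 -0.0008  0.0013] rz 0.0013
```

Request:
carry_out:
  increments: [-0.0014,-0.0005,0.001,0,0,0,0.07,0,0,0,0,0,0,0.03,0,0,0,0,0,0,0.03,0,0,0,0,0,0,0.03,0,0,0,0,0,0,0.03,0,0,0,0,0,0,0.03,0,0,0,0,0,0,0.03,0,0,0,0,0,0,0.03,0,0,0,0,0,0,0.03,0,0,0,0,0,0,0.03]
  force: 35

```text
time: 18.68
tcp_pos: [0.5171, 0.2953, 0.0051]
ee_rot: [-0.248, 3.13, -0.0]
contact_force: [0.4, -0.4, -0.5]
gripper_width: 0.0356
grip_force: 35.0
```

Request:
carry_out:
  increments: [0,0,-0.01,0,0,0,0.03,0,0,-0.025,0,0,0,0.03,0,0,-0.035,0,0,0,0.03,0,0,-0.035,0,0,0,0.03,0,0,-0.025,0,0,0,0.03,0,0,-0.01,0,0,0,0.03,0,0,0,0,0,0,0.03,0,0,0,0,0,0,0.03,0,0,0,0,0,0,0.03,0,0,0,0,0,0,0.03]

```text
time: 19.52
tcp_pos: [0.5152, 0.2944, 0.1424]
ee_rot: [0.248, -3.129, 0.003]
contact_force: [-0.2, -0.5, -1.0]
gripper_width: 0.0357
grip_force: 35.0
```

```bash
python3 -c "
from h import *
go(.532,-.063,.14,95.5)"
```

```text
t19.52 tcp [0.5152 0.2944 0.1424] yaw 99.1 z [-0.002 -0.002 -1.   ] q [ 0.48  0.19  1.88 -0.    1.08 -1.25] F [-0.2 -0.5 -1. ] T [ 0.037 -0.009 -0.009] w 0.0357 g 35.0
shift [ 0.0398 -0.3556  0.0031] rz 0.0623
```

Request:
carry_out:
  increments: [0.0022,-0.0195,0,0,0,0,0.03,0.0041,-0.036,0,0,0,0,0.03,0.0044,-0.038,0,0,0,0,0.03,0.0044,-0.038,0,0,0,0,0.03,0.0044,-0.038,0,0,0,0,0.03,0.0044,-0.038,0,0,0,0,0.03,0.0044,-0.038,0,0,0,0,0.03,0.0044,-0.038,0,0,0,0,0.03,0.0044,-0.038,0,0,0,0,0.03,0.0035,-0.034,0,0,0,0,0.03]

```text
time: 20.35
tcp_pos: [0.5313, -0.0642, 0.1432]
ee_rot: [0.248, -3.13, -0.001]
contact_force: [0.8, 0.0, -1.2]
gripper_width: 0.0356
grip_force: 35.0
```

Request:
carry_out:
  increments: [0,0,0,0,0,0.0312,0.03,0,0,0.01,0,0,0.0312,0.03,0,0,0.014,0,0,0,0.03,0,0,0.014,0,0,0,0.03,0,0,0.01,0,0,0,0.03,0,0,0.006,0,0,0,0.03,0,0,0,0,0,0,0.03,0,0,0,0,0,0,0.03,0,0,0,0,0,0,0.03,0,0,0,0,0,0,0.03]

```text
time: 21.18
tcp_pos: [0.5338, -0.0621, 0.092]
ee_rot: [-0.151, 3.134, -0.0]
contact_force: [-0.1, -0.6, -1.8]
gripper_width: 0.036
grip_force: 35.0
```

```bash
python3 - <<'E'
from h import *
np.set_printoptions(linewidth=250)
im=np.mean([r.capture("side")[0].astype(float) for k in range(6)],0)
go(.532,-.063,.076,95.5)
b=im[...,2]-im[...,0]
for v in range(201,209):print(v,b[v,320:366].astype(int))
def half(a,u0,lo,hi,d):
    t=(lo+hi)/2;idx=range(len(a)-1)
    return [round(u0+i+(t-a[i])/(a[i+1]-a[i]),2) for i in idx if (a[i]-t)*(a[i+1]-t)<0]
for v in(202,203,204,205):print(v,half(b[v,318:366],318,-19,b[v,329:335].mean(),0), "model .532", edges((.532,-.063,.082),5.5,(-.06,.06,-.018,.018,0,.02),v))
print([(round(o["p"],2),np.round(o["at"],4)) for l in("bar_a_mid","knife_edge") for o in r.place_of(l,"side")])
E
```

```text
t21.48 tcp [ 0.5333 -0.0621  0.0916] yaw 95.5 z [ 0.003  0.    -1.   ] q [-0.16  0.14  2.04  0.    0.96 -1.83] F [-0.4 -0.1 -0.9] T [ 0.015 -0.029  0.018] w 0.0356 g 35.0
shift [ 0.0014 -0.0008  0.0156] rz -0.0000
201 [-17 -17 -17 -19 -16   4  34  49  48  49  49  50  52  53  55  56  56  57  58  58  45  15   1   1   1   2  16  40  61  69  69  69  68  68  67  65  64  62  63  44   7 -16 -21 -20 -20 -20]
202 [-18 -18 -18 -19 -16   1  31  56  57  57  58  58  58  57  58  58  58  59  58  59  46  16   1   2   1   3  17  41  59  61  61  61  61  61  62  62  62  60  58  40   6 -16 -20 -20 -21 -20]
203 [-18 -18 -19 -19 -18  -6  21  55  59  59  59  59  59  59  58  58  59  59  59  58  45  16   0   1   2   3  16  37  52  54  52  51  49  47  46  45  44  41  38  27   1 -17 -20 -20 -21 -21]
204 [-17 -18 -18 -19 -21 -14   9  48  60  57  58  55  54  53  52  52  50  49  47  44  32   7  -3  -3  -4  -1   4  16  26  24  20  18  15  10   7   6   6   5   4   0  -9 -18 -20 -20 -20 -21]
205 [-17 -17 -17 -18 -19 -17   0  29  39  38  36  33  30  27  24  23  19  15  13  10   3  -7 -13 -13 -13 -13 -11  -6  -2  -4  
[... 671 characters left out ...]
40.9), np.float64(346.08), np.float64(359.62)] model .532 [np.float32(323.28107), np.float32(359.191)]
203 [np.float64(325.94), np.float64(340.87), np.float64(346.18), np.float64(359.27)] model .532 [np.float32(323.2905), np.float32(359.15903)]
204 [np.float64(326.23), np.float64(340.58), np.float64(347.18), np.float64(351.0)] model .532 [np.float32(323.38498), np.float32(359.127)]
205 [np.float64(326.2), np.float64(339.56)] model .532 [np.float32(323.7589), np.float32(359.09503)]
[(0.97, array([ 0.5362, -0.2674,  0.0144])), (0.68, array([0.4545, 0.5384, 0.0057])), (0.58, array([0.2852, 0.5335, 0.01  ])), (0.45, array([ 0.5335, -0.0634,  0.0972])), (0.78, array([ 0.531 , -0.0662,  0.0691]))]
```

Bar B reads about +2.5–3 mm in x relative to the stand by three measures. Shifting −2.7 mm and lowering.

Request:
carry_out:
  increments: [0.0027,-0.0005,0.003,0,0,0,0.03,0,0,0.003,0,0,0,0.03,0,0,0.003,0,0,0,0.03,0,0,0.002,0,0,0,0.03,0,0,0.001,0,0,0,0.03,0,0,0,0,0,0,0.03,0,0,0,0,0,0,0.03,0,0,0,0,0,0,0.03,0,0,0,0,0,0,0.03,0,0,0,0,0,0,0.03]

```text
time: 22.42
tcp_pos: [0.5306, -0.0629, 0.0793]
ee_rot: [-0.151, 3.136, 0.0]
contact_force: [1.0, -1.6, -1.8]
gripper_width: 0.0357
grip_force: 35.0
```

Request:
carry_out:
  increments: [0,0,0.0005,0,0,0,0.03,0,0,0.0005,0,0,0,0.03,0,0,0.0005,0,0,0,0.03,0,0,0,0,0,0,0.03,0,0,0,0,0,0,0.03,0,0,0,0,0,0,0.03,0,0,0,0,0,0,0.03,0,0,0,0,0,0,0.03,0,0,0,0,0,0,0.03,0,0,0,0,0,0,0.03]

```text
time: 23.25
tcp_pos: [0.5304, -0.0629, 0.0777]
ee_rot: [-0.15, 3.136, 0.0]
contact_force: [0.2, 0.3, -1.7]
gripper_width: 0.036
grip_force: 35.0
```

Request:
carry_out:
  increments: [0,0,0.0004,0,0,0,0.03,0,0,0.0004,0,0,0,0.03,0,0,0.0004,0,0,0,0.03,0,0,0,0,0,0,0.03,0,0,0,0,0,0,0.03,0,0,0,0,0,0,0.03,0,0,0,0,0,0,0.03,0,0,0,0,0,0,0.03,0,0,0,0,0,0,0.03,0,0,0,0,0,0,0.03]

```text
time: 24.08
tcp_pos: [0.5304, -0.0629, 0.0765]
ee_rot: [-0.15, 3.136, 0.0]
contact_force: [-0.1, -0.0, -1.7]
gripper_width: 0.0356
grip_force: 35.0
```

Request:
carry_out:
  increments: [0,0,0.0004,0,0,0,0.03,0,0,0.0004,0,0,0,0.03,0,0,0.0002,0,0,0,0.03,0,0,0,0,0,0,0.03,0,0,0,0,0,0,0.03,0,0,0,0,0,0,0.03,0,0,0,0,0,0,0.03,0,0,0,0,0,0,0.03,0,0,0,0,0,0,0.03,0,0,0,0,0,0,0.03]

```text
time: 24.92
tcp_pos: [0.5304, -0.0629, 0.0754]
ee_rot: [-0.151, 3.136, 0.0]
contact_force: [0.2, -0.3, -1.9]
gripper_width: 0.036
grip_force: 35.0
```

Request:
carry_out:
  increments: [0,0,0.0004,0,0,0,0.03,0,0,0.0003,0,0,0,0.03,0,0,0,0,0,0,0.03,0,0,0,0,0,0,0.03,0,0,0,0,0,0,0.03,0,0,0,0,0,0,0.03,0,0,0,0,0,0,0.03,0,0,0,0,0,0,0.03,0,0,0,0,0,0,0.03,0,0,0,0,0,0,0.03]

```text
time: 25.75
tcp_pos: [0.5305, -0.0629, 0.0751]
ee_rot: [-0.15, 3.136, 0.0]
contact_force: [-2.1, 0.9, 5.9]
gripper_width: 0.0361
grip_force: 35.0
```

Contact. I'll ease off slightly, release and rise.

Request:
carry_out:
  increments: [0,0,-0.0003,0,0,0,0.03,0,0,0,0,0,0,0.03,0,0,0,0,0,0,0.055,0,0,0,0,0,0,0.06,0,0,0,0,0,0,0.06,0,0,0,0,0,0,0.06,0,0,-0.01,0,0,0,0.06,0,0,-0.025,0,0,0,0.06,0,0,-0.035,0,0,0,0.06,0,0,-0.035,0,0,0,0.06]

```text
time: 26.58
tcp_pos: [0.5291, -0.0627, 0.1807]
ee_rot: [0.15, -3.137, -0.001]
contact_force: [0.9, -0.2, 0.2]
gripper_width: 0.0601
grip_force: 0.0
```

```bash
python3 - <<'E'
from h import *
im=np.mean([r.capture("side")[0].astype(float) for k in range(4)],0)
go(.5304,-.063,.19,95.5)
save('s7',cv2.resize(im[165:265,290:410].astype(np.uint8),None,fx=6,fy=6,interpolation=cv2.INTER_CUBIC))
E
```

```text
t26.78 tcp [ 0.5314 -0.0631  0.1822] yaw 95.5 z [ 0.006 -0.    -1.   ] q [-0.17  0.04  1.97  0.    1.13 -1.83] F [-0.6  0.1 -0.2] T [ 0.09  -0.005 -0.057] w 0.0602 g 0.0
shift [ 0.0009  0.0002 -0.0078] rz -0.0001
```

View pics/s7.png

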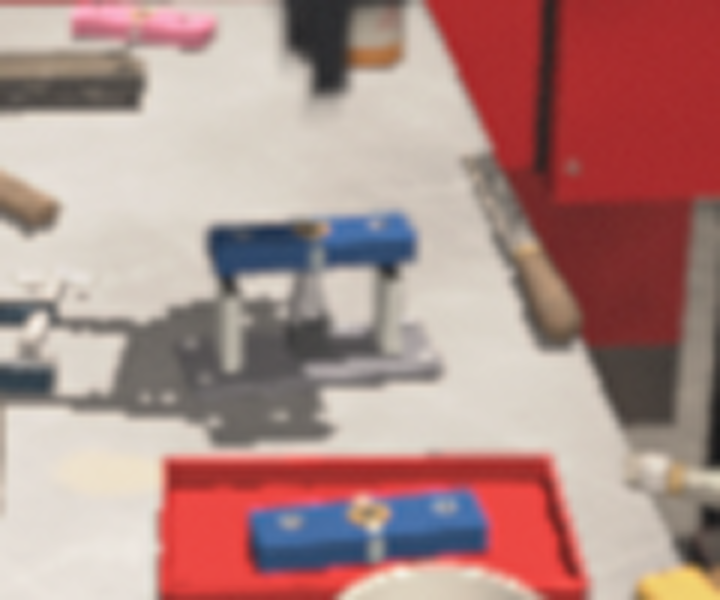

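Bar B rests level: its lower edge runs from (225,275) to (412,262), the same slope as the stand base, and the right rest is clear beneath it. Bar A is flat in the tray, at (370,530). I'll raise the gripper clear, wait to confirm it stays stable, and hand in.

Request:
carry_out:
  increments: [0,0,-0.02,0,0,0,0.06,0,0,-0.02,0,0,0,0.06,0,0,0,0,0,0,0.06,0,0,0,0,0,0,0.06,0,0,0,0,0,0,0.06,0,0,0,0,0,0,0.06,0,0,0,0,0,0,0.06,0,0,0,0,0,0,0.06,0,0,0,0,0,0,0.06,0,0,0,0,0,0,0.06]

```text
time: 27.62
tcp_pos: [0.53, -0.0629, 0.2196]
ee_rot: [-0.151, 3.137, 0.0]
contact_force: [-0.4, -0.3, 0.4]
gripper_width: 0.06
grip_force: 0.0
```

```bash
python3 - <<'E'
from h import *
im=r.capture("side")[0].astype(float);b=im[...,2]-im[...,0]
e=[]
for u in(331,336,348,353,356):
    col=b[198:214,u];e.append((u,198+int(np.nonzero(col>15)[0].max())))
print(e,[np.round(proj("side",(.533+s*.055,-.081+s*.005,.07)),1) for s in(-1,1)])
ok=e[0][1]-e[-1][1] in(0,1,2,3)
print(ok, r.close_job() if ok else "no")
E
```

```text
[(331, 209), (336, 209), (348, 208), (353, 209), (356, 208)] [array([326.1, 211.1]), array([357.5, 208.8])]
the job is handed in; nothing more can be done
True None
```

Job handed in at about 28 s: bar A tipped on the knife edge and now lies flat in the red reject tray, bar B is the sound one and rests level across the stand, and the mug and tape measure were not touched.

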